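Seat the display spindle in its hidden socket

ROBOT

A 7-joint arm with a two-finger parallel gripper is mounted at the origin on the work surface. World frame = base frame: x ahead of the robot, y to its left, z up, the work surface at z = 0. Lengths are in m, angles in degrees, forces in N, time in s.
With the tool pointing down it reaches from about 0.425 to 0.875 m from the base axis. Payload 4.7 kg.
Tool frame: the origin (TCP) lies at the very end of the fingers, on their centre line; the grasp point (between the pads) lies env.grip_point_offset behind it (env.grip_point_offset is the distance from the TCP to the grasp point, in m); z points along the fingers, y is the direction in which the jaws open and shut (so a half turn about z gives the same grasp; the last joint's range is limited). The gripper opens to 87 mm and grips with 3 to 60 N. Pads are 19 mm wide; open, the fingers measure 117 mm over their backs; the gripper's body (75 mm by 190 mm) begins 51 mm behind the grasp point.
Start: joints at [-65.541, 18.392, -4.016, 83.108, 1.295, 78.541, -3.26], TCP at [0.261, 0.595, 0.223] pointing down, gripper open.
Joint ranges: [-163.93, 163.93], [-17.29, 119.83], [-79.2, 71.16], [3.27, 140.29], [-89.18, 269.18], [5.43, 117.66], [-154.24, 154.24]. Speed limits (degrees/s): [147.25, 147.25, 180, 180, 180, 180, 180].

INTERFACE

Orientations are given as [roll, pitch, yaw] about the fixed x, y, z axes, in that order (R = Rz(yaw) Ry(pitch) Rx(roll)).
In Python, from cell import env gives the robot as it stands.
- The arm moves only by the tool send_rows, never from a script. Its argument "plan" is a list of rows, each a list of 7 numbers: the finger opening in mm, from 0 to 87, then the shift along the tool's x, y, z in mm, then the turn, a rotation vector about the tool's x, y, z in rad. A call has 1 to 12 rows; each row shifts and turns the commanded pose from where the row before left it, along the tool's axes as they then stand; what a row does not reach is not made up. A row lasts 1/10 s, in which the tool goes at most 50 mm and 8.59 degrees, less where a joint would pass 70% of its speed; a pose out of reach is approached as far as the arm can. A call is refused whole if a number of a shift passes 50 or a number of a turn 0.15, either way. A call with a gripper value outside its range is refused whole. The fingers move at their own pace and stop on an object; "grip_force" is the grip in N (left out, the last holds). Time passes only in rows, so rows that do not move let the fingers close. It gives the time, the measured TCP pose, the force and the opening at its end, in the units of the state.
- env.get_obs(): the state, without advancing time (a new reading comes with each control period).
- env.read_camera(name): name is "side" or "top"; returns the picture (420x560x3 uint8, red, green, blue); there is no depth.
- env.get_calibration(name): a dict with "fx", "fy", "cx", "cy" (pixels), "extrinsics" (4x4, takes a point from camera to world coordinates). Camera axes: x right, y down, z forward; pixel columns grow to the right and rows downward; lengths in m; the calibration is good to about 2 mm. A picture is of the moment at which its call begins. get_calibration takes no time and is no camera call.
- env.sign_off(): hands the job in, once; it reports no verdict.
Trained networks look in the newest picture that a camera, given by its name, has taken for a name from the list of things; names that differ only in an ending like _2 or _b are one class to them, and where a whole thing is asked for, a point or a joint stands for the part that bears it (a point fixed in the world has none). Each returns a list of dicts, best first, with "confidence" (0 to 1); they miss things now and then, are a little off and sometimes report something else, mostly with a low value. They report only what shows in the picture. A call takes as long as a camera call.
- env.regions_of(camera, query): "region" (420x560 bool, what is visible of it) and "rect" ([left, top, right, bottom] in pixels, round what is visible of it).
The state is a dict: "time_s": time; "qpos": joint angles; "joint_velocities": joint speeds; "effort": joint torques, N m; "tool_pos": TCP position; "tool_rot": TCP orientation; "force": force on the tool from outside, world axes, zero at the start; "wrist_torque": the same for the moment, N m; "grip_width": finger opening in m.
Only numpy, scipy, OpenCV 4.12 (cv2) and the standard library are available. Lean on these libraries where they do the work, as an engineer would, in place of code of your own. Each camera call takes 0.05 s, during which the arm holds its last target. There are 200 camera calls.

TASK

Take the steel spindle with the red top off its sloping wooden rest, stand it upright, red end up, in the hole of the dark wooden block and let go of it there. Then take it again by its red top, lower it into the well of the white display base and feel about over the black floor for the hidden socket, push it fully home and let go, so that it stands upright. Do not shift or knock over the button jar, thread cone or ribbon reel.

Things in the scene. Friction and masses are not known exactly. Their poses are not given: they have to be found in the camera images.
- spindle: The loose spindle: a round steel rod 18 mm in diameter and 125 mm long, its top 40 mm (from 85 mm up) a red square grip 20 mm across, flats square to its x and y axes; about 0.2 kg (0.14 to 0.26). Flat foot with a 2 mm chamfer. Origin at the centre of the foot's face, z axis from foot to red top. It starts on the sloping rest, its y axis level.
- spindle_top (a point): Centre of the spindle's red top face, 125 mm from its foot along its axis.
- slope_rest: Fixed light-wood rest, foot plate 170 mm (x) by 70 mm (y), turned with +x away from the robot within 0.4 rad. Origin at the centre of its underside. The spindle lies in its xz plane, foot at (-40, 0, 50) mm, leaning 40 degrees from vertical towards the rest's +x, red end high. It is held near the foot and by the red end; between them both its sides are free.
- rest_foot (a point): Point on the sloping rest where the centre of the spindle's foot lies at the start. A 34 mm wide ledge with cheeks holds the lowest 25 mm of the rod; a saddle with cheeks as high as the grip, 35 mm wide, holds it from 99 mm upward. Only the part 30 to 95 mm from the foot can be gripped there. Both are open on the upper side: the rod lifts out straight up or square to its axis.
- park_block: Fixed dark-wood block 80 x 80 x 40 mm high with an upright round blind hole in the middle of its top, 22.5 mm in diameter and 30 mm deep, with a 3 mm chamfer. Origin at the centre of its underside. A spindle let go in the hole stands by itself, nearly upright, its foot 10 mm above the counter.
- park_mouth (a point): Centre of the block's hole at its mouth, 40 mm above the counter.
- display_base: Fixed white display base 150 x 150 x 86 mm high with a red skirting. Origin at the centre of its underside. A round well, 52 mm in diameter and 36 mm deep, opens in the middle of its top; fingers holding the spindle do not fit into it. The hidden socket is in the well's plain black floor.
- well_floor (a point): Centre of the well's black hard floor, 50 mm above the counter. The socket, a blind hole 20.5 mm wide with 1.5 mm chamfer, is closed by a flush black sprung plug (yields below 0.6 N) and unseen: its centre is anywhere up to 8 mm from this point in each of the base's x and y, new each time; feel for it with the spindle's foot. Fully home the foot is 36 mm below the floor; it stays down by its weight.
- well_rim (a point): Centre of the well's mouth, in the top face of the display base, 86 mm above the counter.
- button_jar: Amber jar with red lid, 56 mm diameter, 85 mm high, a bystander. Origin at the centre of its underside.
- thread_cone: Blue cone of thread, 60 mm across the foot, 118 mm high, a bystander. Origin at the centre of its underside.
- ribbon_reel: Red reel with cardboard flanges, 60 mm diameter, 38 mm high, a bystander. Origin at the centre of its underside.

How it is judged (in metres and radians):
On the way:
1. the spindle stands in the dark block's hole, red end up, let go of (horizontal distance between spindle and park_mouth below 0.01 m and height (world z) of spindle below 0.016 m and angle between spindle's own z axis and vertical below 0.2 rad and contact force between the fingers and spindle below 0.1 N), for 0.2 s.
At the end, for the whole second after the job is handed in: The spindle stands in the hidden socket of the white base, red end up: its foot at least 31 mm below the well's black floor (36 mm is fully home) and within 18 mm of the well's centre line, within 0.12 rad of upright, at rest and let go of (horizontal distance between spindle and well_floor below 0.018 m and z of spindle in the frame of well_floor below -0.031 m and angle between spindle's own z axis and vertical below 0.12 rad and linear speed of spindle below 0.02 m/s and contact force between the fingers and spindle below 0.1 N); the robot touches nothing.
It fails at once if the button jar is shifted more than 25 mm or tipped over (distance of button_jar from where it was at the start of the episode above 0.025 m or angle between button_jar's own z axis and vertical above 0.4 rad).
It fails at once if the thread cone is shifted more than 25 mm or tipped over (distance of thread_cone from where it was at the start of the episode above 0.025 m or angle between thread_cone's own z axis and vertical above 0.4 rad).
It fails at once if the ribbon reel is shifted more than 25 mm or tipped over (distance of ribbon_reel from where it was at the start of the episode above 0.025 m or angle between ribbon_reel's own z axis and vertical above 0.4 rad).
It also fails if it takes over 72 s, if anything falls off the work surface, if the arm or the gripper's body presses on something with over 40 N, if the wrist force passes 120 N, or if a joint passes its speed limit or range.

## Working session

There is one attempt and no reset: what is moved stays moved. The work goes in short steps, Python scripts to look and compute and a tool call to move; the robot and the scene stay as the last step left them, time stands still between calls to the robot, and variables do not carry over. Pictures are saved under pics/ and viewed, about 8 in all and at most 12, crops included, and the job is handed in when it is done.

Besides the shell and the picture viewer there is one more tool, called after "Call:" as name([rows], argument=value, ...), one row to a line, values as JSON. send_rows: Moves the arm, as the interface text tells. Its arguments: {"type":"object","properties":{"plan":{"type":"array"},"grip_force":{"type":"number"}},"required":["plan"]}

```bash
ls; mkdir -p pics; python3 - <<'E'
from cell import env
import cv2, numpy as np
print(env.get_obs()); print(env.grip_point_offset)
for c in ["side","top"]:
    im=env.read_camera(c); cv2.imwrite(f"pics/{c}0.png",im[:,:,::-1]); k=env.get_calibration(c); print(c,k)
    for q in ["spindle","slope_rest","park_block","display_base","button_jar","thread_cone","ribbon_reel"]:
        print(q,[(np.round(r["rect"],1).tolist(),round(r["confidence"],2),int(r["region"].sum())) for r in env.regions_of(c,q)][:2])
print(env.get_obs()["time_s"])
E
```

```text
pics
{'time_s': 0.0, 'qpos': array([-65.54042281,  18.43797456,  -4.01614808,  83.17501044,
         1.29393241,  78.54072825,  -3.26024758]), 'joint_velocities': array([-0.02133878, -0.02385134,  0.08227517, -0.0363216 , -0.07116228,
        0.12464428,  0.06407447]), 'effort': array([ 6.15458430e-05, -4.91287315e+01, -4.03723642e-01, -3.12531531e+01,
       -6.38803001e-02,  4.33986972e-02,  1.63577861e-04]), 'tool_pos': array([0.26057615, 0.59487706, 0.22147294]), 'tool_rot': array([-1.79891474e+02,  4.54221492e-03,  1.56350304e+02]), 'force': array([ 0.22873387, -0.09451488, -0.7228969 ]), 'wrist_torque': array([-0.00924447,  0.01892733,  0.01139672]), 'grip_width': 0.08688688175113313}
0.0187
side {'fx': 425.81008232557537, 'fy': 425.81008232557537, 'cx': 276.9149418409461, 'cy': 204.25848169256074, 'extrinsics': array([[-0.8628489 , -0.36329434,  0.35143847,  0.32786619],
       [-0.50546025,  0.62195867, -0.59806132,  0.45796831],
       [-0.00130792, -0.69367473, -0.7202872 ,  0.7018656 ],
       [ 0.        ,  0.        ,  0.        ,  1.        ]])}
spindle [([173.3, 333.4,
[... 646 characters left out ...]
23e-01],
       [-9.99905699e-01, -1.36744706e-02,  1.26582488e-03,
        -2.44481833e-02],
       [ 6.48981972e-04, -1.39123145e-01, -9.90274876e-01,
         1.16452493e+00],
       [ 0.00000000e+00,  0.00000000e+00,  0.00000000e+00,
         1.00000000e+00]])}
spindle [([129.6, 221.9, 152.1, 264.3], 0.85, 366), ([336.5, 201.3, 416.6, 269.9], 0.3, 4318)]
slope_rest [([124.9, 210.4, 168.9, 280.2], 0.66, 1741)]
park_block [([244.7, 241.4, 287.3, 281.7], 0.57, 1082)]
display_base [([339.9, 197.5, 414.2, 269.1], 0.76, 4152)]
button_jar [([223.1, 140.1, 249.6, 171.5], 0.8, 544)]
thread_cone [([290.6, 144.1, 313.7, 171.7], 0.88, 504)]
ribbon_reel [([252.3, 156.4, 278.2, 186.1], 0.59, 488)]
0.8
```

```bash
python3 - <<'E'
import cv2
a=cv2.imread("pics/top0.png")[120:300,100:440]; cv2.imwrite("pics/t1.png",cv2.resize(a,None,fx=2.35,fy=2.35,interpolation=cv2.INTER_CUBIC))
a=cv2.imread("pics/side0.png"); cv2.imwrite("pics/s1.png",cv2.resize(a[120:420,130:410],None,fx=2,fy=2,interpolation=cv2.INTER_CUBIC))
E
```

```text
(no output)
```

View pics/t1.png

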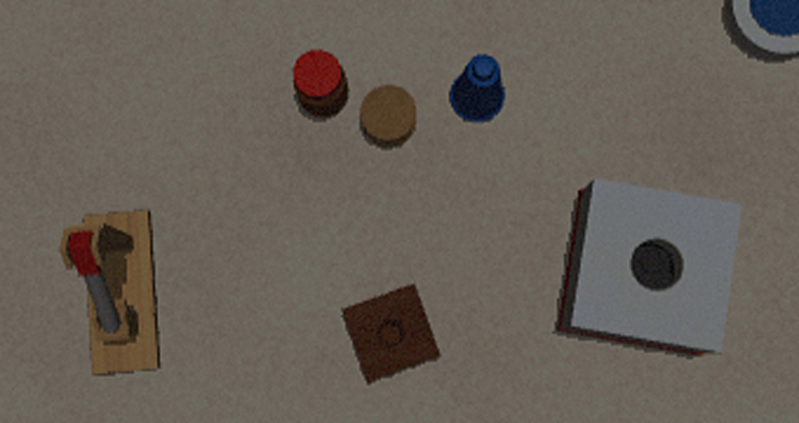

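View pics/s1.png

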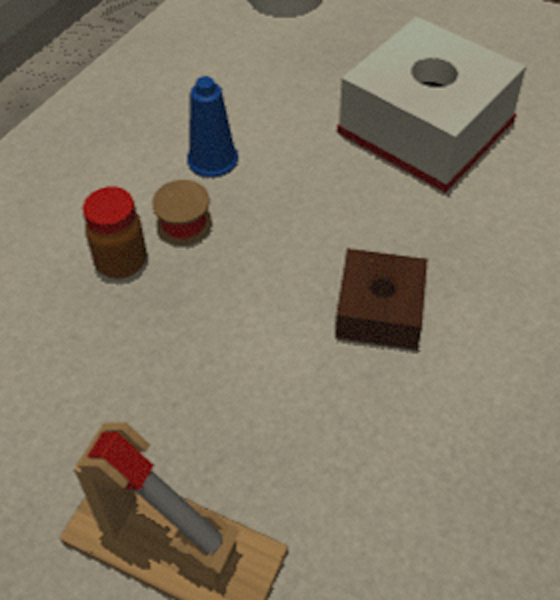

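```bash
cat > h.py <<'E'
import numpy as np, cv2
from cell import env
def ray(c,uv):
    k=env.get_calibration(c);E=k["extrinsics"]
    return E[:3,3],E[:3,:3]@np.array([(uv[0]-k["cx"])/k["fx"],(uv[1]-k["cy"])/k["fy"],1])
def at_z(c,uv,z):
    o,d=ray(c,uv);return o+d*(z-o[2])/d[2]
def proj(c,P):
    k=env.get_calibration(c);E=k["extrinsics"];q=(np.atleast_2d(P)-E[:3,3])@E[:3,:3]
    return np.c_[q[:,0]/q[:,2]*k["fx"]+k["cx"],q[:,1]/q[:,2]*k["fy"]+k["cy"]]
def tri(a,b):
    A=np.zeros((3,3));v=np.zeros(3)
    for c,uv in(("top",a),("side",b)):
        o,d=ray(c,uv);d=d/np.linalg.norm(d);M=np.eye(3)-np.outer(d,d);A+=M;v+=M@o
    return np.linalg.solve(A,v)
t=np.linspace(0,2*np.pi,24)
CYL=np.array([[.009*np.cos(a),.009*np.sin(a),z] for a in t for z in(0,.085)])
SQ=np.array([[x,y,z] for x in(-.01,.01) for y in(-.01,.01) for z in(.085,.125)])
def mask(c,R,p,s=1):
    m=np.zeros((420,560),np.uint8)
    for V in(CYL,SQ):
        cv2.fillConvexPoly(m,cv2.convexHull(np.round(proj(c,V@R.T+p)*16).astype(np.int32)),1,shift=4)
    return m>0
E
python3 - <<'E'
from h import *
from scipy.optimize import minimize
from scipy.spatial.transform import Rotation as Ro
T=lambda u,v:(100+u/2.35,120+v/2.35)
S=lambda u,v:(130+u/2,120+v/2)
print("park",at_z("top",T(390.5,333),.04),at_z("side",S(383,287),.04),tri(T(390.5,333),S(383,287)))
pb=np.array([at_z("top",T(*q),.04) for q in((343,309),(415,285),(439,356),(369,383))]);print(pb.mean(0))
for c,b,s in(("top","top0",(380,232)),("side","side0",(347,156))):
    g=cv2.cvtColor(cv2.imread(f"pics/{b}.png"),cv2.COLOR_BGR2GRAY);g=cv2.GaussianBlur(g,(3,3),0)
    x,y=s;w=g[y-20:y+20,x-20:x+20]
    th,m=cv2.threshold(w,0,255,cv2.THRESH_OTSU|cv2.THRESH_BINARY_INV)
    n,l,st,ce=cv2.connectedComponentsWithStats(m);i=l[20,20] 
    e=cv2.fitEllipse(max(cv2.findContours((l==i).astype(np.uint8),0,1)[0],key=len))
    u=(e[0][0]+x-20,e[0][1]+y-20);print(c,th,e,u,at_z(c,u,.086))
wt=np.array([at_z("top",T(*q),.086) for q in((595,180),(741,204),(721,352),(570,327))]);print("base",wt,wt.mean(0))
print("rest edge",at_z("top",T(150,209),.01),at_z("top",T(158,368),.01),at_z("top",T(93,375),.01))
obs={c:env.read_camera(c) is not None and env.regions_of(c,"spindle")[0]["region"] for c in("top","side")}
def pose(p):
    Rr=Ro.from_euler("z",p[2]).as_matrix();return Rr@Ro.from_euler("y",40,degrees=True).as_matrix(),np.r_[p[:2],.05]
def f(p,cs=("top","side")):
    s=0
    for c in cs:
        m=mask(c,*pose(p));s-=(m&obs[c]).sum()/(m|obs[c]).sum()
    return s
p0=at_z("top",T(110,325),.05);x0=np.r_[p0[:2],.06]
for cs in(("top","side"),("top",),("side",)):
    r=min((minimize(f,x0+np.r_[np.random.randn(2)*.004,np.random.randn()*.08],args=(cs,),method="Nelder-Mead",options=dict(initial_simplex=None)) for _ in range(8)),key=lambda r:r.fun)
    print(cs,r.x,r.fun,x0)
for q in["button_jar","thread_cone","ribbon_reel"]:
    rr=env.regions_of("top",q)[0]["rect"];print(q,at_z("top",((rr[0]+rr[2])/2,(rr[1]+rr[3])/2),.04))
E
```

```text
park [ 0.49894923 -0.00221528  0.04      ] [0.49844932 0.00065587 0.04      ] [ 0.49925818 -0.00207832  0.03612286]
[ 0.49889968 -0.00324404  0.04      ]
top 71.0 ((18.98973274230957, 20.1773624420166), (20.84749412536621, 21.61065101623535), 111.33919525146484) (378.98973274230957, 232.1773624420166) [ 0.56973101 -0.26549797  0.086     ]
side 116.0 ((19.852603912353516, 20.063095092773438), (14.018843650817871, 22.355249404907227), 96.95684051513672) (346.8526039123535, 156.06309509277344) [ 0.56849789 -0.26293151  0.086     ]
base [[ 0.6532238  -0.20604556  0.086     ]
 [ 0.63085529 -0.35206226  0.086     ]
 [ 0.48341438 -0.32824398  0.086     ]
 [ 0.50583813 -0.1799837   0.086     ]] [ 0.5683329  -0.26658388  0.086     ]
rest edge [0.62843892 0.25815993 0.01      ] [0.45998972 0.24179863 0.01      ] [0.45178955 0.30961226 0.01      ]
('top', 'side') [0.50180823 0.2825458  0.11966498] -1.5861560745051202 [0.5028191  0.28347042 0.06      ]Traceback (most recent call last):
  File "<stdin>", line 27, in <module>
  File "<stdin>", line 27, in <genexpr>
    res = _minimize_neldermead(fun, x0, args, callback, bounds=bounds,
                               **options)
    fxcc = func(xcc)
    fx = function(np.copy(x), *(wrapper_args + args))
  File "<stdin>", line 23, in f
  File "h.py", line 22, in mask
    cv2.fillConvexPoly(m,cv2.convexHull(np.round(proj(c,V@R.T+p)*16).astype(np.int32)),1,shift=4)
                                                 ~~~~^^^^^^^^^^^
  File "h.py", line 9, in proj
    k=env.get_calibration(c);E=k["extrinsics"];q=(np.atleast_2d(P)-E[:3,3])@E[:3,:3]
ValueError: time passes only in moves, steps and waits
```

```bash
cat >> h.py <<'E'
from scipy.spatial.transform import Rotation as Ro, Slerp
def toolR(yaw,tilt,phi=None):
    """tool x heading yaw(deg) when down; z tilted by tilt(deg) towards heading phi"""
    B=Ro.from_euler("xyz",[180,0,yaw],degrees=True)
    if phi is None: return B
    a=np.radians(phi); ax=np.array([np.sin(a),-np.cos(a),0])  # turns -z towards phi
    return Ro.from_rotvec(ax*np.radians(tilt))*B
def now():
    o=env.get_obs();return o["tool_pos"],Ro.from_euler("xyz",o["tool_rot"],degrees=True)
def plan(P,R,n,w,start=None):
    p0,R0=start or now(); s=Slerp([0,1],Ro.concatenate([R0,R])); p,r=p0.copy(),R0;out=[]
    for i in range(1,n+1):
        f=i/n;tp=p0+f*(np.array(P)-p0);tr=s(f)
        d=np.round(r.inv().apply(tp-p)*1000,1);v=np.round((r.inv()*tr).as_rotvec(),3)
        out.append([w]+(d+0.).tolist()+(v+0.).tolist());p=p+r.apply(d/1000);r=r*Ro.from_rotvec(v)
    print(str(out).replace(" ",""));return p,r
def grasp2tcp(G,R): return np.array(G)+R.apply([0,0,env.grip_point_offset])
E
python3 - <<'E'
from h import *
yaw=np.degrees(.11); R=toolR(180+yaw,10,yaw); print(R.as_matrix().round(2))
G=[.548,.2876,.1052]
s=plan(grasp2tcp(np.add(G,[-.015,0,.085]),R),R,12,87)
s=plan(grasp2tcp(G,R),R,5,87,s)
E
```

```text
[[-0.98 -0.11  0.17]
 [-0.11  0.99  0.02]
 [-0.17  0.   -0.98]]
[[87,-31.3,-14.3,4.2,-0.004,-0.014,-0.043],[87,-30.6,-15.6,4.6,-0.004,-0.014,-0.044],[87,-29.8,-16.9,5.0,-0.003,-0.015,-0.043],[87,-29.0,-18.3,5.4,-0.004,-0.014,-0.044],[87,-28.1,-19.5,5.6,-0.004,-0.014,-0.043],[87,-27.1,-20.7,6.0,-0.004,-0.014,-0.044],[87,-26.1,-21.9,6.3,-0.004,-0.014,-0.043],[87,-25.1,-23.1,6.5,-0.003,-0.015,-0.044],[87,-23.9,-24.1,6.9,-0.004,-0.014,-0.043],[87,-22.7,-25.2,7.0,-0.004,-0.014,-0.044],[87,-21.5,-26.2,7.3,-0.004,-0.014,-0.043],[87,-20.3,-27.1,7.4,-0.004,-0.014,-0.043]]
[[87,0.0,-0.3,17.3,0.0,0.0,0.0],[87,0.0,-0.4,17.2,0.0,0.0,0.0],[87,0.0,-0.3,17.3,0.0,0.0,0.0],[87,0.0,-0.3,17.3,0.0,0.0,0.0],[87,0.0,-0.4,17.2,0.0,0.0,0.0]]
```

Call:
send_rows([
  [87, -31.3, -14.3, 4.2, -0.004, -0.014, -0.043],
  [87, -30.6, -15.6, 4.6, -0.004, -0.014, -0.044],
  [87, -29.8, -16.9, 5.0, -0.003, -0.015, -0.043],
  [87, -29.0, -18.3, 5.4, -0.004, -0.014, -0.044],
  [87, -28.1, -19.5, 5.6, -0.004, -0.014, -0.043],
  [87, -27.1, -20.7, 6.0, -0.004, -0.014, -0.044],
  [87, -26.1, -21.9, 6.3, -0.004, -0.014, -0.043],
  [87, -25.1, -23.1, 6.5, -0.003, -0.015, -0.044],
  [87, -23.9, -24.1, 6.9, -0.004, -0.014, -0.043],
  [87, -22.7, -25.2, 7.0, -0.004, -0.014, -0.044],
  [87, -21.5, -26.2, 7.3, -0.004, -0.014, -0.043],
  [87, -20.3, -27.1, 7.4, -0.004, -0.014, -0.043],
], grip_force=40)

```text
time_s: 2.2
tool_pos: [0.537, 0.2869, 0.1719]
tool_rot: [180.0, 10.0, -173.6]
force: [0.3, -0.8, 0.5]
grip_width: 0.087
```

Call:
send_rows([
  [87, 0, 0, 17.3, 0, 0, 0],
  [87, 0, 0, 17.3, 0, 0, 0],
  [87, 0, 0, 17.3, 0, 0, 0],
  [87, 0, 0, 17.3, 0, 0, 0],
  [87, 0, 0, 17.3, 0, 0, 0],
  [87, 0, 0, 0, 0, 0, 0],
])

```text
time_s: 2.8
tool_pos: [0.5496, 0.2885, 0.084]
tool_rot: [-179.9, 9.7, -173.7]
force: [0.4, -0.5, -0.6]
grip_width: 0.0869
```

```bash
python3 - <<'E'
from h import *
o=env.get_obs();print(o["tool_pos"],o["force"],o["qpos"].round(0))
a=env.read_camera("side")[280:420,120:320,::-1];b=env.read_camera("top")[180:300,90:250,::-1]
f=lambda i:cv2.resize(i,(400,int(400*i.shape[0]/i.shape[1])),interpolation=cv2.INTER_CUBIC)
a,b=f(a),f(b);h=max(len(a),len(b));p=lambda i:np.pad(i,((0,h-len(i)),(0,0),(0,0)))
cv2.imwrite("pics/g1.png",np.hstack([p(a),p(b)]))
E
```

```text
[0.54964575 0.2885084  0.08398438] [ 0.41397138 -0.54094119 -0.62233967] [-39.  15.   7. 105.   3.  51.  62.]
```

View pics/g1.png

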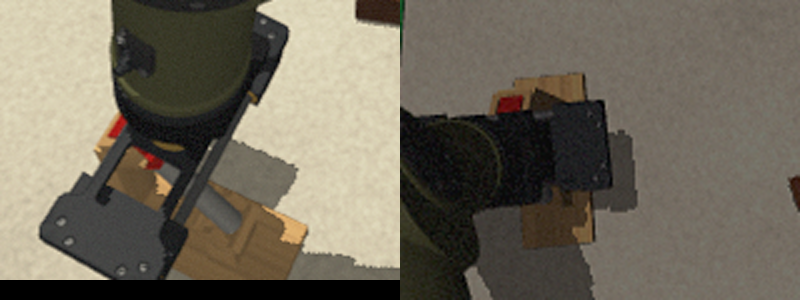

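The fingers straddle the rod between ledge and saddle (left picture: rod at about (215,205), red end at (120,130)), with no contact force. I'll close on it.

Call:
send_rows([
  [0, 0, 0, 0, 0, 0, 0],
  [0, 0, 0, 0, 0, 0, 0],
  [0, 0, 0, 0, 0, 0, 0],
  [0, 0, 0, 0, 0, 0, 0],
  [0, 0, 0, 0, 0, 0, 0],
  [0, 0, 0, 0, 0, 0, 0],
], grip_force=40)

```text
time_s: 3.5
tool_pos: [0.5511, 0.2897, 0.0868]
tool_rot: [180.0, 10.0, -173.7]
force: [-0.2, 0.1, -0.3]
grip_width: 0.047
```

Call:
send_rows([
  [0, 0, 0, 0, 0, 0, 0],
  [0, 0, 0, 0, 0, 0, 0],
  [0, 0, 0, 0, 0, 0, 0],
  [0, 0, 0, 0, 0, 0, 0],
  [0, 0, 0, 0, 0, 0, 0],
  [0, 0, 0, 0, 0, 0, 0],
])

```text
time_s: 4.1
tool_pos: [0.551, 0.2892, 0.0865]
tool_rot: [-180.0, 9.9, -173.7]
force: [-0.3, -1.6, -0.4]
grip_width: 0.0176
```

```bash
python3 - <<'E'
from h import *
p,R=now();print(p,env.get_obs()["grip_width"])
s=plan(p+[-.01,0,.12],R,4,0)
# upright about grasp point: rotate so tilt 50 towards heading phi=-30
for phi in(-30,):
    R2=toolR(180+phi,50,phi)
    s=plan(grasp2tcp([.4989,.05,.17],R2),R2,11,0,s); print(s[0])
E
```

```text
[0.55102197 0.28916913 0.08650486] 0.017567132310893355
[[0,-2.7,0.3,-30.0,0.0,0.0,0.0],[0,-2.8,0.2,-30.0,0.0,0.0,0.0],[0,-2.7,0.3,-29.9,0.0,0.0,0.0],[0,-2.7,0.3,-30.0,0.0,0.0,0.0]]
[[0,5.8,-22.0,3.5,0.029,-0.061,0.051],[0,4.9,-22.1,3.7,0.03,-0.062,0.051],[0,4.0,-22.2,4.2,0.029,-0.061,0.051],[0,3.2,-22.3,4.6,0.029,-0.062,0.05],[0,2.3,-22.3,5.0,0.03,-0.061,0.051],[0,1.5,-22.3,5.7,0.029,-0.061,0.051],[0,0.8,-22.1,6.1,0.029,-0.062,0.051],[0,0.0,-22.0,6.8,0.03,-0.061,0.051],[0,-0.6,-21.7,7.5,0.029,-0.061,0.051],[0,-1.3,-21.4,8.2,0.029,-0.062,0.051],[0,-1.8,-21.1,8.9,0.029,-0.061,0.05]]
[0.51134718 0.04287171 0.15795002]
```

Call:
send_rows([
  [0, -2.7, 0.3, -20, 0, 0, 0],
  [0, -2.7, 0.3, -30, 0, 0, 0],
  [0, -2.7, 0.3, -30, 0, 0, 0],
  [0, -2.7, 0.3, -30, 0, 0, 0],
  [0, 0, 0, -10, 0, 0, 0],
])

```text
time_s: 4.6
tool_pos: [0.5422, 0.291, 0.2103]
tool_rot: [179.8, 10.3, -173.7]
force: [0.4, 0.1, -1.1]
grip_width: 0.0174
```

Call:
send_rows([
  [0, 5.8, -22, 3.5, 0.029, -0.061, 0.051],
  [0, 4.9, -22.1, 3.7, 0.03, -0.062, 0.051],
  [0, 4.0, -22.2, 4.2, 0.029, -0.061, 0.051],
  [0, 3.2, -22.3, 4.6, 0.029, -0.062, 0.05],
  [0, 2.3, -22.3, 5.0, 0.03, -0.061, 0.051],
  [0, 1.5, -22.3, 5.7, 0.029, -0.061, 0.051],
  [0, 0.8, -22.1, 6.1, 0.029, -0.062, 0.051],
  [0, 0.0, -22.0, 6.8, 0.03, -0.061, 0.051],
  [0, -0.6, -21.7, 7.5, 0.029, -0.061, 0.051],
  [0, -1.3, -21.4, 8.2, 0.029, -0.062, 0.051],
  [0, -1.8, -21.1, 8.9, 0.029, -0.061, 0.05],
  [0, 0, 0, 0, 0, 0, 0],
])

```text
time_s: 5.8
tool_pos: [0.5083, 0.0408, 0.1539]
tool_rot: [-179.5, 49.8, 150.4]
force: [-0.7, 0.1, -1.6]
grip_width: 0.0171
```

```bash
python3 - <<'E'
from h import *
p,R=now();o=env.get_obs();print(p,R.as_matrix().round(2),o["qpos"].round(0),o["grip_width"],o["force"])
a=env.read_camera("side")[150:420,100:420,::-1];b=env.read_camera("top")[150:300,150:350,::-1]
f=lambda i:cv2.resize(i,(400,int(400*i.shape[0]/i.shape[1])),interpolation=cv2.INTER_CUBIC)
a,b=f(a),f(b);h=max(len(a),len(b));q=lambda i:np.pad(i,((0,h-len(i)),(0,0),(0,0)))
cv2.imwrite("pics/g2.png",np.hstack([q(a),q(b)]))
E
```

```text
[0.50834001 0.04078149 0.15393618] [[-0.56  0.5   0.66]
 [ 0.32  0.87 -0.39]
 [-0.76 -0.01 -0.65]] [-36. -10.  -3. 138.  64.  52. -21.] 0.0171288701568317 [-0.66203513  0.10830334 -1.5862542 ]
```

View pics/g2.png

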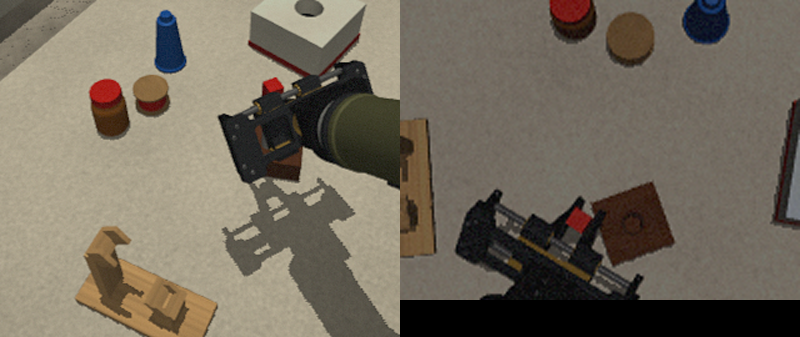

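```bash
python3 - <<'E'
from h import *
p,R=now();G=p-R.apply([0,0,.0187])
im=env.read_camera("top");env_s=env.read_camera("side")
def redc(im,box):
    x0,y0,x1,y1=box;h=im[y0:y1,x0:x1].astype(int);m=(h[...,0]>90)&(h[...,1]<.4*h[...,0]);n,l,s,c=cv2.connectedComponentsWithStats(m.astype(np.uint8));i=1+s[1:,4].argmax();return c[i]+[x0,y0],s[i]
a,sa=redc(im,(225,245,255,275));b,sb=redc(env_s,(300,205,335,240));print(a,sa,b,sb)
print("grasp",G,"tri",tri(a,b),"top face via top",at_z("top",a,G[2]+.053))
R2=toolR(120,50,-60)
s=plan(grasp2tcp([.4989,-.0025,.145],R2),R2,5,0)
print(s[0])
E
```

```text
[238.30769231 259.04395604] [ 8  8 12 13 91] [315.26495726 216.71794872] [  8   6  16  12 117]
grasp [0.498652   0.05104174 0.16916506] tri [0.49847604 0.05101481 0.22005231] top face via top [0.49788094 0.05066469 0.22216506]
[[0,0.8,-11.0,7.0,0.081,0.0,0.067],[0,0.0,-10.3,7.9,0.081,-0.001,0.068],[0,-0.6,-9.7,8.7,0.081,0.0,0.067],[0,-1.2,-8.9,9.5,0.08,0.0,0.067],[0,-1.8,-8.0,10.1,0.081,0.0,0.068]]
[ 0.50603408 -0.01488947  0.13296015]
```

Call:
send_rows([
  [0, 0.8, -11, 7, 0.081, 0, 0.067],
  [0, 0, -10.3, 7.9, 0.081, -0.001, 0.068],
  [0, -0.6, -9.7, 8.7, 0.081, 0, 0.067],
  [0, -1.2, -8.9, 9.5, 0.08, 0, 0.067],
  [0, -1.8, -8.0, 10.1, 0.081, 0, 0.068],
  [0, 0, 0, 0, 0, 0, 0],
  [0, 0, 0, 0, 0, 0, 0],
])

```text
time_s: 6.7
tool_pos: [0.5059, -0.0152, 0.1325]
tool_rot: [-180.0, 50.0, 120.1]
force: [-0.4, 0.3, -0.7]
grip_width: 0.0175
```

```bash
python3 - <<'E'
from h import *
p,R=now();G=p-R.apply([0,0,.0187]);print(G,R.as_matrix().round(3),env.get_obs()["qpos"].round(0))
a=env.read_camera("side")[180:320,230:430,::-1];b=env.read_camera("top")[190:310,200:360,::-1]
f=lambda i:cv2.resize(i,(400,int(400*i.shape[0]/i.shape[1])),interpolation=cv2.INTER_CUBIC)
a,b=f(a),f(b);h=max(len(a),len(b));q=lambda i:np.pad(i,((0,h-len(i)),(0,0),(0,0)))
cv2.imwrite("pics/g3.png",np.hstack([q(a),q(b)]))
R2=toolR(120,50,-60)
s=plan(grasp2tcp([.4989,-.0025,.084],R2),R2,6,0)
print(s[0])
E
```

```text
[ 0.49873235 -0.00283425  0.14453684] [[-0.322  0.866  0.384]
 [ 0.556  0.501 -0.663]
 [-0.766 -0.    -0.643]] [-35.   6.  -1. 126.  55.  68. -37.]
[[0,7.8,0.2,6.5,0.0,0.0,0.0],[0,7.7,0.1,6.5,0.0,0.0,0.0],[0,7.8,0.2,6.5,0.0,0.0,0.0],[0,7.8,0.2,6.4,0.001,0.0,0.0],[0,7.7,0.1,6.5,0.0,0.0,0.0],[0,7.8,0.2,6.5,0.0,0.0,0.0]]
[ 0.50603874 -0.01490594  0.07199439]
```

View pics/g3.png

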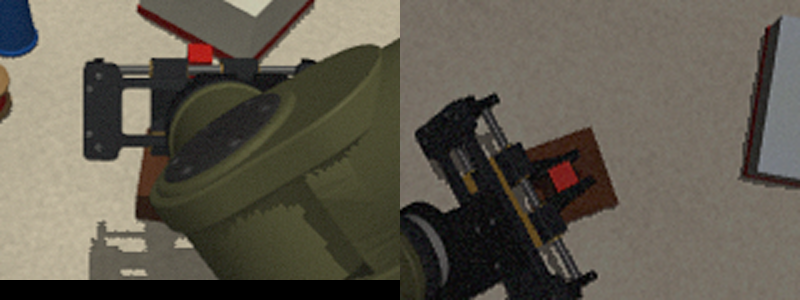

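The spindle is upright over the block (red top at about (563,177) in the right crop). Lowering it in.

Call:
send_rows([
  [0, 7.8, 0.2, 6.5, 0, 0, 0],
  [0, 7.8, 0.1, 6.5, 0, 0, 0],
  [0, 7.8, 0.2, 6.5, 0, 0, 0],
  [0, 7.8, 0.1, 6.5, 0, 0, 0],
  [0, 7.8, 0.2, 6.5, 0, 0, 0],
  [0, 0, 0, 0, 0, 0, 0],
])

```text
time_s: 7.4
tool_pos: [0.5055, -0.0157, 0.08]
tool_rot: [-179.8, 50.0, 120.1]
force: [0.4, -0.4, -1.8]
grip_width: 0.0174
```

Call:
send_rows([
  [0, 3.9, 0, 3.2, 0, 0, 0],
  [0, 3.9, 0, 3.2, 0, 0, 0],
  [0, 0, 0, 0, 0, 0, 0],
  [0, 0, 0, 0, 0, 0, 0],
])

```text
time_s: 7.8
tool_pos: [0.5057, -0.0157, 0.0716]
tool_rot: [-179.9, 50.1, 119.9]
force: [1.3, 0.8, -1.6]
grip_width: 0.0178
```

Call:
send_rows([
  [60, 0, 0, 0, 0, 0, 0],
  [60, 0, 0, 0, 0, 0, 0],
  [60, 0, 0, 0, 0, 0, 0],
  [60, 0, 0, 0, 0, 0, 0],
  [60, 0, 0, 0, 0, 0, 0],
  [60, 0, 0, 0, 0, 0, 0],
  [60, 0, 0, -15, 0, 0, 0],
  [60, 0, 0, -35, 0, 0, 0],
  [60, 0, 0, -40, 0, 0, 0],
  [60, 0, 0, -40, 0, 0, 0],
  [60, 0, 0, -40, 0, 0, 0],
])

```text
time_s: 8.9
tool_pos: [0.4394, 0.099, 0.1824]
tool_rot: [-180.0, 50.0, 120.0]
force: [0.5, 0.2, 0.1]
grip_width: 0.0602
```

```bash
python3 - <<'E'
from h import *
p,R=now();print(p,env.get_obs()["qpos"].round(0),env.get_obs()["grip_width"])
A=env.read_camera("side");B=env.read_camera("top")
cv2.imwrite("pics/A.png",A[:,:,::-1]);cv2.imwrite("pics/B.png",B[:,:,::-1])
a=A[180:320,230:430,::-1];b=B[190:310,200:360,::-1]
f=lambda i:cv2.resize(i,(400,int(400*i.shape[0]/i.shape[1])),interpolation=cv2.INTER_CUBIC)
a,b=f(a),f(b);h=max(len(a),len(b));q=lambda i:np.pad(i,((0,h-len(i)),(0,0),(0,0)))
cv2.imwrite("pics/g4.png",np.hstack([q(a),q(b)]))
E
```

```text
[0.43944938 0.09902358 0.18240787] [-44.   5.  -9. 121.  46.  83. -41.] 0.060156685650420115
```

View pics/g4.png

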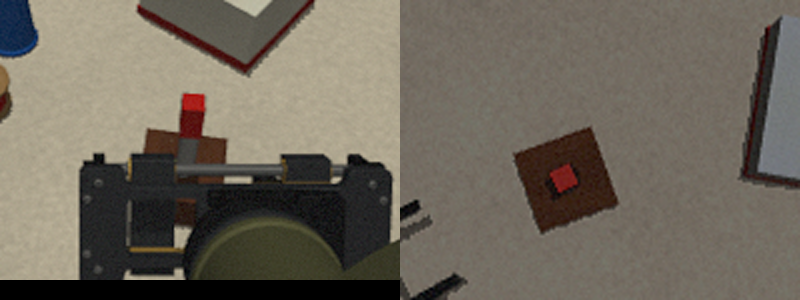

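```bash
python3 - <<'E'
from h import *
B=cv2.imread("pics/B.png")[:,:,::-1].astype(int);A=cv2.imread("pics/A.png")[:,:,::-1].astype(int)
def top(im,box,sat=None):
    x0,y0,x1,y1=box;h=im[y0:y1,x0:x1];m=(h[...,0]>90)&(h[...,1]<.4*h[...,0]);n,l,s,c=cv2.connectedComponentsWithStats(m.astype(np.uint8));i=1+s[1:,4].argmax();return c[i]+[x0,y0],s[i],cv2.minAreaRect(cv2.findContours((l==i).astype(np.uint8),0,2)[0][0])
b=top(B,(255,250,280,275));print(b,at_z("top",b[0],.135))
sc=(230+193/2,180+101/2);print("side",at_z("side",sc,.135),"tri",tri(b[0],sc))
R=toolR(120,0)
t=at_z("top",b[0],.135)
s=plan([t[0],t[1],.19],R,10,60)
E
```

```text
(array([264.94666667, 260.89333333]), array([ 5,  6, 11, 11, 75], dtype=int32), ((9.900001525878906, 10.800000190734863), (8.497057914733887, 8.049844741821289), 63.43495178222656)) [ 0.49774625 -0.00136006  0.135     ]
side [ 0.49764013 -0.00149661  0.135     ] tri [ 0.49767457 -0.00138442  0.1351143 ]
[[60,-8.2,-0.4,8.7,0.001,0.087,0.0],[60,-8.8,-0.4,8.1,0.001,0.087,0.001],[60,-9.6,-0.4,7.2,0.001,0.087,0.0],[60,-10.1,-0.3,6.3,0.001,0.087,0.0],[60,-10.7,-0.4,5.4,0.0,0.087,0.0],[60,-11.0,-0.4,4.5,0.001,0.087,0.001],[60,-11.5,-0.3,3.6,0.001,0.087,0.0],[60,-11.7,-0.4,2.5,0.001,0.087,0.0],[60,-11.8,-0.3,1.5,0.001,0.087,0.001],[60,-12.0,-0.3,0.4,0.001,0.087,0.0]]
```

Call:
send_rows([
  [60, -8.2, -0.4, 8.7, 0.001, 0.087, 0],
  [60, -8.8, -0.4, 8.1, 0.001, 0.087, 0.001],
  [60, -9.6, -0.4, 7.2, 0.001, 0.087, 0],
  [60, -10.1, -0.3, 6.3, 0.001, 0.087, 0],
  [60, -10.7, -0.4, 5.4, 0, 0.087, 0],
  [60, -11, -0.4, 4.5, 0.001, 0.087, 0.001],
  [60, -11.5, -0.3, 3.6, 0.001, 0.087, 0],
  [60, -11.7, -0.4, 2.5, 0.001, 0.087, 0],
  [60, -11.8, -0.3, 1.5, 0.001, 0.087, 0.001],
  [60, -12, -0.3, 0.4, 0.001, 0.087, 0],
  [60, 0, 0, 0, 0, 0, 0],
  [60, 0, 0, 0, 0, 0, 0],
])

```text
time_s: 10.2
tool_pos: [0.4964, -0.0088, 0.1866]
tool_rot: [-179.5, 0.2, 119.4]
force: [-0.2, 0.2, -0.5]
grip_width: 0.06
```

Call:
send_rows([
  [60, 0, 0, 20, 0, 0, 0],
  [60, 0, 0, 30, 0, 0, 0],
  [60, 0, 0, 20, 0, 0, 0],
  [60, 0, 0, 10, 0, 0, 0],
  [60, 0, 0, 8, 0, 0, 0],
  [60, 0, 0, 0, 0, 0, 0],
  [60, 0, 0, 0, 0, 0, 0],
])

```text
time_s: 10.9
tool_pos: [0.497, -0.0084, 0.0998]
tool_rot: [-179.7, 0.2, 119.6]
force: [0.0, 0.3, 0.4]
grip_width: 0.06
```

Call:
send_rows([
  [60, 3, 2.1, 0, 0, 0, 0],
  [60, 2.7, 2, 0, 0, 0, 0],
  [60, 0, 0, 0, 0, 0, 0],
  [0, 0, 0, 0, 0, 0, 0],
  [0, 0, 0, 0, 0, 0, 0],
  [0, 0, 0, 0, 0, 0, 0],
  [0, 0, 0, 0, 0, 0, 0],
  [0, 0, 0, 0, 0, 0, 0],
  [0, 0, 0, 0, 0, 0, 0],
  [0, 0, 0, 0, 0, 0, 0],
  [0, 0, 0, 0, 0, 0, 0],
], grip_force=40)

```text
time_s: 12.0
tool_pos: [0.4974, -0.0017, 0.099]
tool_rot: [-179.6, 0.2, 119.6]
force: [1.4, 0.6, -1.7]
grip_width: 0.0198
```

Call:
send_rows([
  [0, 0, 0, -10, 0, 0, 0],
  [0, 0, 0, -25, 0, 0, 0],
  [0, 0, 0, -30, 0, 0, 0],
  [0, 0, 0, -30, 0, 0, 0],
  [0, 0, 0, -10, 0, 0, 0],
  [0, 0, 0, 0, 0, 0, 0],
])

```text
time_s: 12.6
tool_pos: [0.4985, -0.0012, 0.2055]
tool_rot: [-179.7, 0.3, 119.5]
force: [-0.3, 0.4, -1.5]
grip_width: 0.0194
```

```bash
python3 - <<'E'
from h import *
p,R=now();print(p)
s=plan([.569,-.265,.204],toolR(100,0),10,0)
E
```

```text
[ 0.49845245 -0.00115482  0.20550835]
[[0,-26.4,-6.9,0.3,0.0,0.001,0.034],[0,-26.7,-5.9,0.3,-0.001,0.0,0.034],[0,-26.8,-5.1,0.2,0.0,0.001,0.034],[0,-27.0,-4.1,0.3,-0.001,0.0,0.034],[0,-27.1,-3.3,0.2,0.0,0.001,0.035],[0,-27.3,-2.2,0.2,0.0,0.0,0.034],[0,-27.2,-1.4,0.3,-0.001,0.001,0.034],[0,-27.3,-0.4,0.1,0.0,0.0,0.034],[0,-27.3,0.5,0.2,0.0,0.001,0.034],[0,-27.3,1.5,0.2,-0.001,0.0,0.034]]
```

```bash
python3 - <<'E'
from h import *
s=plan([.569,-.265,.204],toolR(81.3,0),11,0)
E
```

```text
[[0,-24.0,-6.2,0.3,0.0,0.001,0.061],[0,-24.4,-4.8,0.2,-0.001,0.0,0.06],[0,-24.6,-3.3,0.3,0.0,0.001,0.061],[0,-24.8,-1.8,0.2,0.0,0.0,0.061],[0,-24.8,-0.3,0.2,0.0,0.001,0.06],[0,-24.8,1.2,0.2,-0.001,0.0,0.061],[0,-24.7,2.7,0.2,0.0,0.001,0.061],[0,-24.4,4.3,0.2,0.0,0.0,0.06],[0,-24.2,5.6,0.2,0.0,0.001,0.061],[0,-23.8,7.2,0.1,-0.001,0.0,0.061],[0,-23.3,8.6,0.2,0.0,0.001,0.06]]
```

Call:
send_rows([
  [0, -24, -6.2, 0.3, 0, 0.001, 0.061],
  [0, -24.4, -4.8, 0.2, -0.001, 0, 0.06],
  [0, -24.6, -3.3, 0.3, 0, 0.001, 0.061],
  [0, -24.8, -1.8, 0.2, 0, 0, 0.061],
  [0, -24.8, -0.3, 0.2, 0, 0.001, 0.06],
  [0, -24.8, 1.2, 0.2, -0.001, 0, 0.061],
  [0, -24.7, 2.7, 0.2, 0, 0.001, 0.061],
  [0, -24.4, 4.3, 0.2, 0, 0, 0.06],
  [0, -24.2, 5.6, 0.2, 0, 0.001, 0.061],
  [0, -23.8, 7.2, 0.1, -0.001, 0, 0.061],
  [0, -23.3, 8.6, 0.2, 0, 0.001, 0.06],
  [0, 0, 0, 0, 0, 0, 0],
])

```text
time_s: 13.8
tool_pos: [0.5676, -0.2709, 0.202]
tool_rot: [-179.8, 0.3, 80.8]
force: [0.2, -1.0, -3.0]
grip_width: 0.0199
```

```bash
python3 - <<'E'
from h import *
p,R=now();o=env.get_obs();print(p,R.as_matrix().round(3),o["qpos"].round(0),o["force"])
A=env.read_camera("side");B=env.read_camera("top")
a=A[100:240,260:460,::-1];b=B[180:300,310:470,::-1]
f=lambda i:cv2.resize(i,(400,int(400*i.shape[0]/i.shape[1])),interpolation=cv2.INTER_CUBIC)
a,b=f(a),f(b);h=max(len(a),len(b));q=lambda i:np.pad(i,((0,h-len(i)),(0,0),(0,0)))
cv2.imwrite("pics/g5.png",np.hstack([q(a),q(b)]))
E
```

```text
[ 0.56760014 -0.27085963  0.20202984] [[ 0.159  0.987 -0.004]
 [ 0.987 -0.159 -0.004]
 [-0.005 -0.003 -1.   ]] [ -4.  18.  34.  89. -10.  76.  22.] [ 0.18136438 -1.02885996 -3.00514661]
```

View pics/g5.png

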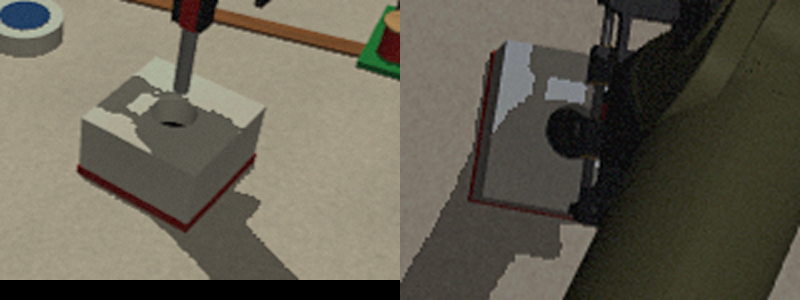

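Call:
send_rows([
  [0, 3, 0.2, 0, 0, 0, 0],
  [0, 3, 0.2, 0, 0, 0, 0],
  [0, 0, 0, 0, 0, 0, 0],
  [0, 0, 0, 0, 0, 0, 0],
  [0, 0, 0, 0, 0, 0, 0],
])

```text
time_s: 14.4
tool_pos: [0.5697, -0.2588, 0.2026]
tool_rot: [-179.9, 0.0, 81.4]
force: [0.5, -0.8, -1.7]
grip_width: 0.0196
```

Call:
send_rows([
  [0, -3, 0.1, 0, 0, 0, 0],
  [0, -3.2, 0.1, 0, 0, 0, 0],
  [0, 0, 0, 0, 0, 0, 0],
  [0, 0, 0, 0, 0, 0, 0],
  [0, 0, 0, 15, 0, 0, 0],
  [0, 0, 0, 20, 0, 0, 0],
  [0, 0, 0, 15, 0, 0, 0],
  [0, 0, 0, 0, 0, 0, 0],
  [0, 0, 0, 0, 0, 0, 0],
  [0, 0, 0, 0, 0, 0, 0],
])

```text
time_s: 15.4
tool_pos: [0.5693, -0.2656, 0.1532]
tool_rot: [-179.9, 0.1, 81.3]
force: [0.1, 0.7, -2.1]
grip_width: 0.0197
```

Call:
send_rows([
  [0, 0, 0, 5, 0, 0, 0],
  [0, 0, 0, 5, 0, 0, 0],
  [0, 0, 0, 1.5, 0, 0, 0],
  [0, 0, 0, 0, 0, 0, 0],
  [0, 0, 0, 0, 0, 0, 0],
])

```text
time_s: 15.9
tool_pos: [0.5688, -0.2653, 0.1409]
tool_rot: [-179.9, 0.0, 81.3]
force: [-0.2, 0.1, -1.6]
grip_width: 0.0194
```

Call:
send_rows([
  [0, 0, 0, 1, 0, 0, 0],
  [0, 0, 0, 1, 0, 0, 0],
  [0, 0, 0, 0, 0, 0, 0],
])

```text
time_s: 16.2
tool_pos: [0.5688, -0.2653, 0.1391]
tool_rot: [-179.9, 0.0, 81.3]
force: [0.1, -0.2, -0.4]
grip_width: 0.0198
```

Call:
send_rows([
  [0, 0, 0, 1, 0, 0, 0],
  [0, 0, 0, 0, 0, 0, 0],
  [0, 0, 0, 0, 0, 0, 0],
])

```text
time_s: 16.5
tool_pos: [0.569, -0.2655, 0.139]
tool_rot: [-179.9, 0.0, 81.3]
force: [-1.3, 0.4, 6.0]
grip_width: 0.0198
```

Call:
send_rows([
  [0, 0, 0, 0.5, 0, 0, 0],
  [0, 0, 1.5, 0, 0, 0, 0],
  [0, 0, 1.5, 0, 0, 0, 0],
  [0, 0, 1, 0, 0, 0, 0],
  [0, 0, 0, 0, 0, 0, 0],
], grip_force=60)

```text
time_s: 17.0
tool_pos: [0.5708, -0.266, 0.1387]
tool_rot: [-179.6, 0.0, 81.3]
force: [-5.9, 1.9, 11.8]
grip_width: 0.0193
```

Call:
send_rows([
  [0, 0, 0, -0.5, 0, 0, 0],
  [0, 0, 1.5, 0, 0, 0, 0],
  [0, 0, 1.5, 0, 0, 0, 0],
  [0, 0, 1, 0, 0, 0, 0],
  [0, 0, 0, 0, 0, 0, 0],
])

```text
time_s: 17.5
tool_pos: [0.5736, -0.2666, 0.1384]
tool_rot: [-179.5, -0.0, 81.3]
force: [-8.1, 1.3, 9.9]
grip_width: 0.0194
```

Call:
send_rows([
  [0, 0, 0, 1, 0, 0, 0],
  [0, 0, 0, 1, 0, 0, 0],
  [0, 0, 0, 0, 0, 0, 0],
])

```text
time_s: 17.8
tool_pos: [0.5744, -0.267, 0.1379]
tool_rot: [-179.6, 0.0, 81.3]
force: [-7.2, 0.8, 12.4]
grip_width: 0.0197
```

Call:
send_rows([
  [0, 0, 0, 0, 0, 0, 0],
  [0, 0, 0, 0, 0, 0, 0],
  [0, 0, 0, 0, 0, 0, 0],
])

```text
time_s: 18.1
tool_pos: [0.5766, -0.2668, 0.1354]
tool_rot: [-179.9, 0.1, 81.3]
force: [-0.7, -0.9, -1.3]
grip_width: 0.0196
```

Call:
send_rows([
  [0, 0, 0, 2, 0, 0, 0],
  [0, 0, 0, 2, 0, 0, 0],
  [0, 0, 0, 2, 0, 0, 0],
  [0, 0, 0, 0, 0, 0, 0],
  [0, 0, 0, 0, 0, 0, 0],
])

```text
time_s: 18.6
tool_pos: [0.5765, -0.2667, 0.1295]
tool_rot: [-179.8, 0.1, 81.3]
force: [0.0, -2.7, -1.7]
grip_width: 0.0197
```

Going down freely, well below the floor: it is in the socket.

Call:
send_rows([
  [0, 0, 0, 3, 0, 0, 0],
  [0, 0, 0, 4, 0, 0, 0],
  [0, 0, 0, 4, 0, 0, 0],
  [0, 0, 0, 4, 0, 0, 0],
  [0, 0, 0, 3, 0, 0, 0],
  [0, 0, 0, 0, 0, 0, 0],
  [0, 0, 0, 0, 0, 0, 0],
])

```text
time_s: 19.3
tool_pos: [0.5764, -0.2666, 0.1113]
tool_rot: [-179.8, 0.1, 81.3]
force: [0.3, -3.4, -2.6]
grip_width: 0.0194
```

Call:
send_rows([
  [0, -0.4, 0, 2, 0, 0, 0],
  [0, 0, 0, 2, 0, 0, 0],
  [0, 0, 0, 2, 0, 0, 0],
  [0, 0, 0, 1, 0, 0, 0],
  [0, 0, 0, 1, 0, 0, 0],
  [0, 0, 0, 1, 0, 0, 0],
  [0, 0, 0, 0, 0, 0, 0],
  [0, 0, 0, 0, 0, 0, 0],
])

```text
time_s: 20.1
tool_pos: [0.5765, -0.2668, 0.1028]
tool_rot: [-179.9, 0.0, 81.3]
force: [0.1, -2.6, 0.4]
grip_width: 0.0198
```

Call:
send_rows([
  [0, 0, 0, 1, 0, 0, 0],
  [0, 0, 0, 0, 0, 0, 0],
  [0, 0, 0, 0, 0, 0, 0],
])

```text
time_s: 20.4
tool_pos: [0.5766, -0.2669, 0.1024]
tool_rot: [-179.9, 0.0, 81.3]
force: [-0.8, -0.0, 5.2]
grip_width: 0.0198
```

Bottomed at the expected depth (36.6 mm below floor contact). Releasing and retreating straight up.

Call:
send_rows([
  [0, 0, 0, -0.7, 0, 0, 0],
  [60, 0, 0, 0, 0, 0, 0],
  [60, 0, 0, 0, 0, 0, 0],
  [60, 0, 0, 0, 0, 0, 0],
  [60, 0, 0, 0, 0, 0, 0],
  [60, 0, 0, 0, 0, 0, 0],
  [60, 0, 0, 0, 0, 0, 0],
  [60, 0, 0, -10, 0, 0, 0],
  [60, 0, 0, -30, 0, 0, 0],
  [60, 0, 0, -40, 0, 0, 0],
  [60, 0, 0, -20, 0, 0, 0],
  [60, 0, 0, 0, 0, 0, 0],
])

```text
time_s: 21.6
tool_pos: [0.5788, -0.2682, 0.2075]
tool_rot: [179.7, 0.1, 81.3]
force: [0.0, -0.7, -0.4]
grip_width: 0.0597
```

Call:
send_rows([
  [60, 25, 0, 0, 0, 0, 0],
  [60, 40, 0, 0, 0, 0, 0],
  [60, 40, 0, 0, 0, 0, 0],
  [60, 30, 0, 0, 0, 0, 0],
  [60, 15, 0, 0, 0, 0, 0],
  [60, 0, 0, 0, 0, 0, 0],
  [60, 0, 0, 0, 0, 0, 0],
])

```text
time_s: 22.3
tool_pos: [0.5988, -0.1205, 0.2023]
tool_rot: [-179.8, 0.1, 81.2]
force: [0.1, -1.3, 0.0]
grip_width: 0.0599
```

```bash
python3 - <<'E'
from h import *
o=env.get_obs();print(o["tool_pos"],o["force"],o["grip_width"])
A=env.read_camera("side");B=env.read_camera("top")
a=A[60:240,150:440,::-1];b=B[130:300,200:470,::-1]
f=lambda i:cv2.resize(i,(400,int(400*i.shape[0]/i.shape[1])),interpolation=cv2.INTER_CUBIC)
a,b=f(a),f(b);h=max(len(a),len(b));q=lambda i:np.pad(i,((0,h-len(i)),(0,0),(0,0)))
cv2.imwrite("pics/g6.png",np.hstack([q(a),q(b)]))
for c in("side","top"):print(c,proj(c,[.5766,-.2669,.139]),[(r["rect"],r["confidence"]) for r in env.regions_of(c,"spindle")[:1]])
E
```

```text
[ 0.59884723 -0.12049065  0.2023081 ] [ 0.0530182  -1.2843508   0.02180503] 0.05985899275242158
side [[347.01731546 134.96167676]] [([341.1, 136.7, 354.6, 164.7], 0.76)]
top [[384.85153495 226.85759516]] [([375.5, 224.0, 393.0, 233.0], 0.49)]
```

View pics/g6.png

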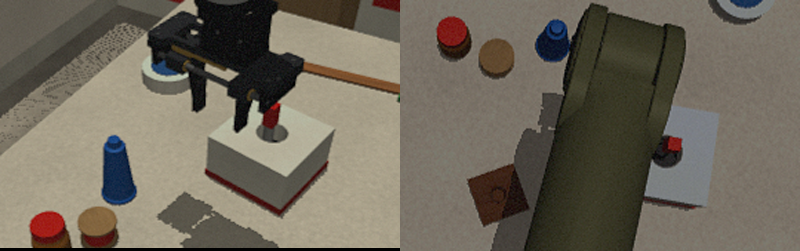

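The spindle stands in the base (red top at about (675,144) in the right crop, within 1 px of where a fully home one projects). The bystanders are in place and the arm is clear.

```bash
python3 -c "
from cell import env
print(env.sign_off())"
```

```text
the job is handed in; nothing more can be done
None
```

The job is handed in at about 22 s of the 72 s allowed; no verdict is reported.

- **Parking:** I lifted the spindle off the sloping rest by its rod, turned it upright and let it go in the dark block's hole. The two cameras agreed that it stood upright, with its top at 135 mm, 1 to 2 mm from the measured centre of the hole.
- **Socket:** I took it again by the red top and touched the well floor with the foot at TCP height 139 mm. Feeling about found the socket about 8 mm from the well's centre. I pushed until it stopped at TCP height 102.4 mm, about 36.6 mm down, where 36 mm is fully home, then let go and backed off.
- **Last checks:** The red top sits within 1 px (top camera) of where an upright, fully home spindle would project. The jar, cone and reel look unmoved. The arm is clear, with only about 1 N of sensor noise.
- **Disagreements:** The arm lagged its commands by up to 7 mm on some moves, and I corrected that from measured poses. Sliding on the floor stuck at first (up to 8 N sideways) before the foot dropped in.

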